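# Make up two weld-practice kits

### The arm

A 6-joint arm with a two-finger parallel gripper is mounted at the origin on the work surface. World frame = base frame: x ahead of the robot, y to its left, z up, the work surface at z = 0. Lengths are in m, angles in degrees, forces in N, time in s.
With the tool pointing down it reaches from about 0.35 to 0.875 m from the base axis. Payload 4.2 kg.
Tool frame: the origin (TCP) lies between the finger pads; the fingertips stand 14 mm ahead of it and the grasp point (between the pads) lies 5 mm behind it; z points along the fingers, y is the line along which they close (so a half turn about z gives the same grasp; the last joint's range is limited). The gripper opens to 87 mm and grips with 3 to 60 N. Pads are 19 mm wide; open, the fingers measure 117 mm over their backs; the gripper's body (75 mm by 190 mm) begins 51 mm behind the grasp point.
Start: joints at [77.899, 22.042, 0.453, 0, -68.411, -14.817], TCP at [0.283, 0.557, 0.237] pointing down, gripper open.
Joint ranges: [-179.83, 179.83], [-69.29, 118.12], [-61.27, 80.66], [-181.25, 117.63], [-171.15, -9.14], [-177.46, 177.46]. Speed limits (degrees/s): [159.86, 159.86, 180, 180, 180, 180].

### API

Orientations are given as a 3x3 rotation matrix whose columns are the frame's x, y, z axes.
In Python, from station import * gives the robot as it stands. The module is installed in compiled form; this text tells all that it offers.
- The arm moves only by the tool play_rows, never from a script. Its argument "steps" is a list of rows, each an object of numbers: "ax", "ay", "az": the turn, a rotation vector about the tool's x, y, z in degrees; "dx", "dy", "dz": the shift along the tool's x, y, z in mm; "claw": the finger opening in mm, from 0 to 87. A call has 1 to 20 rows; each row shifts and turns the commanded pose from where the row before left it, along the tool's axes as they then stand; what a row does not reach is not made up. A row lasts 1/10 s, in which the tool goes at most 50 mm and 8.59 degrees, less where a joint would pass 70% of its speed; a pose out of reach is approached as far as the arm can. A call with a gripper value outside its range is refused whole. The fingers move at their own pace and stop on an object; the grip force is fixed at half the most. Time passes only in rows, so rows that do not move let the fingers close. It gives the time, the measured TCP pose, the force, the opening and the grip force at its end, in the units of the state.
- sense(): the state, without advancing time (a new reading comes with each control period).
- capture(name): name is "side" or "top"; returns a dict with "frame" (400x640x3 uint8, blue, green, red), "range_z" (400x640 float32, m along the optical axis (not along the pixel's ray), 0 where there is no reading), "fx", "fy", "cx", "cy" (pixels), "xyz" and "rotation" of the camera in the world. Camera axes: x right, y down, z forward; pixel columns grow to the right and rows downward; lengths in m; the calibration is good to about 2 mm. A picture is of the moment at which its call begins.
- finish_job(): hands the job in; it is judged then, once.
The state is a dict: "time_s": time; "joints": joint angles; "joint_velocities": joint speeds; "effort": joint torques, N m; "tcp_pos": TCP position; "ee_rot": TCP orientation; "wrist_force": force on the tool from outside, world axes, zero at the start; "moment": the same for the moment, N m; "gripper_width": opening from 0.0 (shut) to 1.0 (fully open); "gripper_force": force on a finger pad.
Only numpy, scipy, OpenCV 4.12 (cv2) and the standard library are available. Lean on these libraries where they do the work, as an engineer would, in place of code of your own. Each camera call takes 0.05 s, during which the arm holds its last target. There are 200 camera calls.

### The job

Make up the two practice kits for the welding trainees from the steel on the table: the wide pipe and the square plate belong in the short, broad tray, and the flat bar and the U-channel in the long, narrow tray. Put one piece in each bay, flat on the bay's floor and the same way up as it lay in the stock (the pipe standing). Leave the narrow pipe, the wire brush and the magnetic square where they are.

Things in the scene. Friction and masses are not known exactly. Their poses are not given: they have to be found in the camera images.
- broad_tray: Short, broad grey sheet-steel tray, 128 x 182 x 18 mm (x, y, z). Fixed; origin at the centre of its underside, z up. Floor 3 mm, walls 4 mm thick, tops 18 mm above the table. A divider along x through the centre makes two equal bays, each 120 (x) by 85 mm (y) inside, centred 44.5 mm from the tray's centre at +y and -y.
- long_tray: Long, narrow grey sheet-steel tray, 88 x 252 x 18 mm (x, y, z). Fixed; origin at the centre of its underside, z up. Floor 3 mm, walls 4 mm thick, tops 18 mm above the table. A divider along x through the centre makes two equal bays, each 80 (x) by 120 mm (y) inside, end to end, centred 62 mm from the tray's centre at +y and -y.
- wide_pipe: Stub of wide rusty steel pipe, standing on end: 60 mm outside, 51 mm inside diameter, 50 mm high, about 0.3 kg. Origin at the centre of its lower end, z up along its axis.
- narrow_pipe: Stub of narrow rusty steel pipe, standing on end: 33 mm outside, 24 mm inside diameter, 50 mm high. Belongs to no kit. Origin at the centre of its lower end, z up.
- square_plate: Square dark steel plate lying flat, 55 x 55 x 10 mm, about 0.25 kg. Origin at the centre of its underside, x and y along its sides, z up.
- flat_bar: Piece of dark flat steel bar lying flat, 100 (x) x 30 (y) x 10 mm, about 0.25 kg. Origin at the centre of its underside, z up.
- channel: Short length of dark steel U-channel lying on its web with the groove open upward, 100 (x, along the groove) x 40 (y) x 25 mm, all walls 5 mm, about 0.3 kg. Origin at the centre of its underside, z up.
- brush: Loose wire brush lying on its side at the left of the work: straight wooden back 240 (x) x 22 x 26 mm with a brass bristle block along its -y side. A bystander. Origin under the middle of the wooden back.
- magnet_square: Loose red T-shaped magnetic welding square, 18 mm thick, 90 mm wide, lying flat at the right of the work. A bystander. Origin on its underside.
Not all that is in view belongs to the job. Leave any red look-alike of the square_plate alone.

How it is judged (in metres and radians):
At the end, for the whole second after the job is handed in: Wide pipe and square plate in the broad tray, flat bar and channel in the long tray, one to a bay (either bay), underside within 4 mm of the floor, tilt under 0.06 rad, right way up, at rest. Narrow pipe moved under 15 mm; brush and magnetic square under 20 mm (x of wide_pipe in the frame of broad_tray between -0.045 and 0.045 m and z of wide_pipe in the frame of broad_tray between -0.002 and 0.007 m and angle between each of wide_pipe, square_plate, flat_bar, channel's own z axis and vertical below 0.06 rad and linear speed of each of wide_pipe, square_plate, flat_bar, channel below 0.02 m/s and angular speed of each of wide_pipe, square_plate, flat_bar, channel below 0.2 rad/s and x of square_plate in the frame of broad_tray between -0.045 and 0.045 m and z of square_plate in the frame of broad_tray between -0.002 and 0.007 m and ((y of wide_pipe in the frame of broad_tray between 0.01 and 0.085 m and y of square_plate in the frame of broad_tray between -0.085 and -0.01 m) or (y of square_plate in the frame of broad_tray between 0.01 and 0.085 m and y of wide_pipe in the frame of broad_tray between -0.085 and -0.01 m)) and x of flat_bar in the frame of long_tray between -0.035 and 0.035 m and z of flat_bar in the frame of long_tray between -0.002 and 0.007 m and x of channel in the frame of long_tray between -0.035 and 0.035 m and z of channel in the frame of long_tray between -0.002 and 0.007 m and ((y of flat_bar in the frame of long_tray between 0.01 and 0.12 m and y of channel in the frame of long_tray between -0.12 and -0.01 m) or (y of channel in the frame of long_tray between 0.01 and 0.12 m and y of flat_bar in the frame of long_tray between -0.12 and -0.01 m)) and distance of narrow_pipe from where it was at the start of the episode below 0.015 m and distance of each of brush, magnet_square from where it was at the start of the episode below 0.02 m); the robot touches nothing.
It fails at once if the narrow pipe is moved by more than 15 mm (distance of narrow_pipe from where it was at the start of the episode above 0.015 m).
It fails at once if the wire brush is moved by more than 20 mm (distance of brush from where it was at the start of the episode above 0.02 m).
It fails at once if the magnetic square is moved by more than 20 mm (distance of magnet_square from where it was at the start of the episode above 0.02 m).
It also fails if it takes over 109 s, if anything falls off the work surface, if the arm or the gripper's body presses on something with over 40 N, if the wrist force passes 120 N, or if a joint passes its speed limit or range.

## Working session

There is one attempt and no reset: what is moved stays moved. The work goes in short steps, Python scripts to look and compute and a tool call to move; the robot and the scene stay as the last step left them, time stands still between calls to the robot, and variables do not carry over. Pictures are saved under pics/ and viewed, at most 14 in all, crops included, and the job is handed in when it is done.

Besides the shell and the picture viewer there is one more tool, called after "Emit:" by a JSON object that holds its "api" and its "payload", one argument or row to a line. play_rows: Moves the arm, as the interface text tells. Its arguments: {"type":"object","properties":{"steps":{"type":"array"}},"required":["steps"]}

```bash
mkdir -p pics
python3 - <<'E'
from station import *
import cv2,numpy as np
for n in("top","side"):
    c=capture(n);cv2.imwrite(f"pics/{n}0.png",c["frame"]);np.savez(f"{n}0.npz",**c)
    print(n,c["fx"],c["fy"],c["cx"],c["cy"],np.round(c["xyz"],3),np.round(c["rotation"],3).tolist(),(c["range_z"]>0).mean())
s=sense();print(s)
E
```

```text
top 435.92463085705094 435.92463085705094 321.9136511626756 198.397438253242 [ 2.670e-01 -1.000e-03  1.134e+00] [[-0.062, -0.976, 0.207], [-0.998, 0.061, -0.012], [-0.0, -0.207, -0.978]] 0.99611328125
side 365.40383135167366 365.40383135167366 326.5993119638031 201.64912682480497 [ 0.451 -0.735  0.696] [[0.997, -0.064, 0.043], [-0.074, -0.663, 0.745], [-0.019, -0.746, -0.666]] 0.9959140625
{'time_s': 0.1, 'joints': array([ 7.78986668e+01,  2.20864288e+01,  3.87467876e-01, -2.53296793e-02,
       -6.84096057e+01, -1.48158483e+01]), 'joint_velocities': array([-0.05580998, -0.02961158,  0.17129989,  0.17576336,  0.0639406 ,
       -0.06138896]), 'effort': array([-6.43221956e-04, -3.91688633e+01,  1.87934750e+01,  4.23190758e+00,
        1.34448914e-02, -7.27861607e-05]), 'tcp_pos': array([0.28269938, 0.5568443 , 0.23556718]), 'ee_rot': array([[ 8.91588020e-01, -4.52846733e-01, -7.99164531e-04],
       [-4.52847430e-01, -8.91586274e-01, -1.76652714e-03],
       [ 8.74419167e-05,  1.93691404e-03, -9.99998120e-01]]), 'wrist_force': array([ 0.22290139, -0.38432454,  0.26241357]), 'moment': array([-0.05759088,  0.00387196,  0.01938153]), 'gripper_force': 0.0, 'gripper_width': 0.9995668791761864}
```

View pics/top0.png

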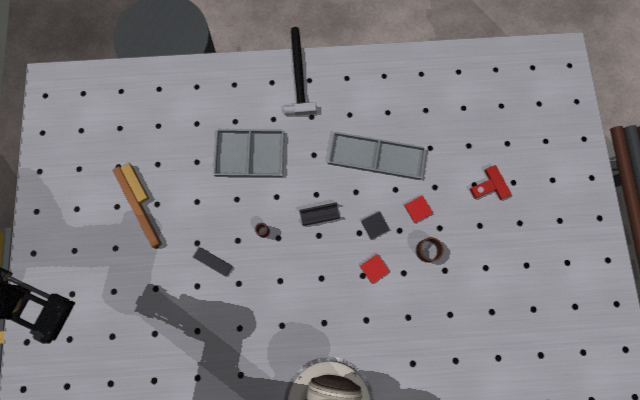

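View pics/side0.png

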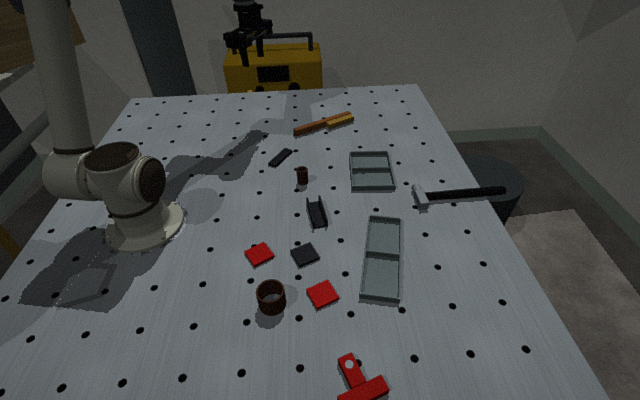

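The top view shows these pieces:
- **Trays:** broad tray (249,153) and long tray (377,156).
- **Pieces to move:** channel (320,214), flat bar (213,262).
- **Bystanders:** brush (137,205), magnetic square (490,183), and a hammer.
- **Plate candidates:** dark (375,225), red (419,209), red (375,269). The dark one fits, as the red ones are look-alikes.
- **Pipe candidates:** (429,249), about 28 px wide, and (262,230), about 15 px. The larger is the wide pipe.

Next I'll measure them and confirm in one crop.

```bash
cat > h.py <<'E'
import cv2,numpy as np
def ray(c,uv,z):
    uv=np.atleast_2d(uv).astype(float)
    d=np.c_[(uv[:,0]-c["cx"])/c["fx"],(uv[:,1]-c["cy"])/c["fy"],np.ones(len(uv))]@np.array(c["rotation"]).T
    p=np.array(c["xyz"]);return p+d*((z-p[2])/d[:,2])[:,None]
def rect(c,mask,z):
    "largest blob of mask -> world min-area rectangle at height z: centre, long-axis angle, sizes (mm)"
    cs,_=cv2.findContours(mask,cv2.RETR_EXTERNAL,cv2.CHAIN_APPROX_NONE)
    k=max(cs,key=cv2.contourArea);w=ray(c,k[:,0],z)[:,:2]
    (x,y),(a,b),t=cv2.minAreaRect((w*1000).astype(np.float32))
    if a<b:a,b,t=b,a,t+90
    return np.round([x,y],1),round((t+90)%180-90,1),np.round([a,b],1)
def box(m,x0,y0,x1,y1):
    o=np.zeros_like(m);o[y0:y1,x0:x1]=m[y0:y1,x0:x1];return o.astype(np.uint8)*255
E
python3 - <<'E'
from h import *
T=np.load("top0.npz");S=np.load("side0.npz")
f=T["frame"];g=cv2.cvtColor(f,cv2.COLOR_BGR2GRAY)
dark=(g<75);hsv=cv2.cvtColor(f,cv2.COLOR_BGR2HSV)
print("plate",rect(T,box(dark,358,208,393,242),.010))
print("bar",rect(T,box(dark,185,243,240,280),.010))
print("chan",rect(T,box(dark,292,196,352,230),.025))
rust=(hsv[...,1]>90)
print("wide",rect(T,box(rust,405,228,455,272),.05));print("narrow",rect(T,box(rust,248,218,285,244),.05))
print("brush",rect(T,box(rust,100,150,170,255),.026));print("magnet",rect(T,box(rust,465,160,520,205),.018))
tray=(g<150)
for n,b in(("broad",(205,120,292,185)),("long",(320,123,435,186))):
    m=cv2.morphologyEx(box(tray,*b),cv2.MORPH_OPEN,np.ones((3,3)))
    print(n,rect(T,m,.018))
# depth cross-check: points by height above table
v,u=np.mgrid[:400,:640];
for n,c in(("T",T),("S",S)):
    z=c["range_z"];P=np.stack([(u-c["cx"])/c["fx"]*z,(v-c["cy"])/c["fy"]*z,z],-1)@c["rotation"].T+c["xyz"]
    for nm,(x,y) in dict(w=(.40,-.24),):pass
    np.save(n+"P.npy",P)
P=np.load("TP.npy")
for nm,(uu,vv) in dict(plate=(375,225),bar=(213,262),broadfloor=(233,153),table=(300,180)).items():print(nm,np.round(P[vv,uu],4))
cr=cv2.resize(f[120:285,190:450],None,fx=3,fy=3,interpolation=cv2.INTER_CUBIC);cv2.imwrite("pics/crop1.png",cr)
E
```

```text
plate (array([ 425.7, -147.9]), -65.6, array([55.3, 54.6]))
bar (array([358.9, 274. ]), 57.0, array([100.1,  31.6]))
chan (array([461.3,  -5.9]), -82.1, array([98.3, 43.6]))
wide (array([ 351.1, -272.6]), 83.8, array([62. , 57.5]))
narrow (array([426. , 140.9]), 41.9, array([34.3, 28. ]))
brush (array([517.6, 455.8]), 26.9, array([245.1,  49.2]))
magnet (array([ 508.9, -451.6]), -69.7, array([94.5, 90. ]))
broad (array([644. , 176.6]), 85.7, array([216.6, 142.5]))
long (array([ 612.4, -174. ]), 78.9, array([284.9, 108.4]))Traceback (most recent call last):
  File "<stdin>", line 19, in <module>
ValueError: not enough values to unpack (expected 2, got 1)
```

Run:
```python
from h import *
T=np.load("top0.npz");S=np.load("side0.npz")
v,u=np.mgrid[:400,:640]
PP={}
for n,c in(("T",T),("S",S)):
    z=c["range_z"];P=np.stack([(u-c["cx"])/c["fx"]*z,(v-c["cy"])/c["fy"]*z,z],-1)@c["rotation"].T+c["xyz"];PP[n]=P
    def near(x,y,r,lo,hi):
        m=(np.hypot(P[...,0]-x,P[...,1]-y)<r)&(P[...,2]>lo)&(P[...,2]<hi)&(z>0)
        q=(P[m][:,:2]*1000).astype(np.float32);
        (a,b),(s,t),an=cv2.minAreaRect(q); 
        if s<t:s,t,an=t,s,an+90
        return len(q),np.round([a,b,s,t,(an+90)%180-90],1),np.round(np.median(P[m][:,2]),4)
    for nm,a in dict(wide=(.351,-.273,.05,.042,.06),narrow=(.426,.141,.035,.042,.06),plate=(.4257,-.148,.05,.006,.014),bar=(.359,.274,.07,.006,.014),chan=(.461,-.006,.07,.018,.03),broad=(.64,.177,.14,.013,.024),long=(.61,-.174,.16,.013,.024)).items():
        try:print(n,nm,*near(*a))
        except Exception as e:print(n,nm,e)
    print("table z",np.median(P[(abs(P[...,2])<.02)&(P[...,0]>.3)&(P[...,0]<.75)&(abs(P[...,1])<.5)][:,2]))
f=T["frame"]
for a in((300,180),(233,153),(268,153),(355,154),(401,159),(217,153)):print(a,f[a[1],a[0]],cv2.cvtColor(f,cv2.COLOR_BGR2HSV)[a[1],a[0]])
cr=cv2.resize(f[120:285,190:450],None,fx=3,fy=3,interpolation=cv2.INTER_CUBIC);cv2.imwrite("pics/crop1.png",cr)
```

```text
T wide 153 [ 352.  -275.5   59.    57.6    6.3] 0.0497
T narrow 75 [428.6 143.3  31.5  30.1 -47.5] 0.0506
T plate 424 [ 417.7 -152.1   81.7   62.    33.1] 0.0104
T bar 444 [357.6 270.4 125.4 115.2 -36.5] 0.0105
T chan 189 [463.8  -4.1  99.5  41.2 -82.1] 0.0249
T broad 500 [642.8 174.7 183.  131.6  85.3] 0.0178
T long 538 [ 561.1 -157.   256.5  199.1   77.1] 0.018
table z 0.0009839024085105397
S wide 243 [ 352.3 -278.9   59.4   57.8  -42.1] 0.0489
S narrow 62 [429.6 140.4  32.6  30.1   9.6] 0.0478
S plate 412 [ 426.6 -149.2   57.3   55.4  -67.1] 0.0098
S bar 175 [360.  273.9 102.   32.3  55.8] 0.0093
S chan 124 [464.2  -6.3 102.9  40.5 -81.7] 0.0243
S broad 337 [643.1 171.5 188.3 128.3  85.7] 0.0168
S long 580 [ 588.1 -162.1  256.5  146.3   75.2] 0.0177
table z 0.00043229615602580207
(300, 180) [161 155 157] [130  10 161]
(233, 153) [131 126 122] [107  18 131]
(268, 153) [128 125 120] [101  16 128]
(355, 154) [129 126 122] [103  14 129]
(401, 159) [126 122 119] [107  14 126]
(217, 153) [64 61 59] [108  20  64]
```

View pics/crop1.png

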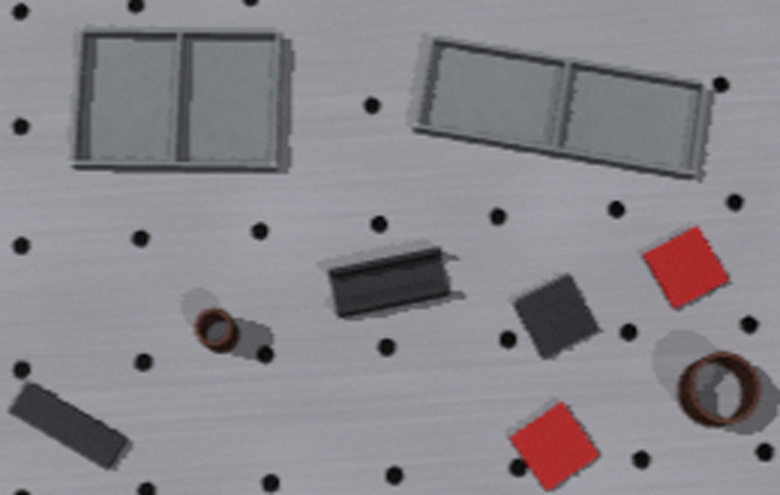

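The crop shows the dark plate at crop (556,316), next to two red look-alikes, and the big ring at (718,388), so both choices hold. Now the long tray pose and the bay targets.

```bash
cat >> h.py <<'E'
def go(s,x,y,z,phi=None):
    "print tool-frame shift (mm) to x,y,z (m) and turn az (deg) to heading phi of tool x (mod 180)"
    R=np.array(s["ee_rot"]);d=R.T@(np.array([x,y,z])-s["tcp_pos"])*1000
    h=np.degrees(np.arctan2(R[1,0],R[0,0]))
    az=None if phi is None else -((phi-h+90)%180-90)
    print("shift",np.round(d,1),"az",az and round(az,1),"| tcp",np.round(s["tcp_pos"],4),"head",round(h,1),"q6",round(s["joints"][5],1),"w",round(s["gripper_width"]*87,1),"gf",round(s["gripper_force"],1),"F",np.round(s["wrist_force"],1),"t",round(s["time_s"],1))
E
python3 - <<'E'
from h import *
from station import sense
T=np.load("top0.npz");S=np.load("side0.npz");v,u=np.mgrid[:400,:640]
C={}
for n,c in(("T",T),("S",S)):
    z=c["range_z"];P=np.stack([(u-c["cx"])/c["fx"]*z,(v-c["cy"])/c["fy"]*z,z],-1)@c["rotation"].T+c["xyz"]
    for nm,(x0,x1,y0,y1) in dict(broad=(.55,.74,.05,.3),long=(.535,.7,-.33,-.02)).items():
        m=(P[...,0]>x0)&(P[...,0]<x1)&(P[...,1]>y0)&(P[...,1]<y1)&(P[...,2]>.012)&(P[...,2]<.024)
        q=(P[m][:,:2]*1000).astype(np.float32)
        (a,b),(s,t),an=cv2.minAreaRect(q)
        if s<t:s,t,an=t,s,an+90
        print(n,nm,np.round([a,b,s,t,(an+90)%180-90],1))
        C.setdefault(nm,[]).append([a,b,an%180])
px=np.array([[333.3,132.3],[424.7,148],[422.3,179.3],[328,163.3]]);w=ray(T,px,.018)[:,:2]*1000
print("long corners",np.round(w,1).tolist(),w.mean(0))
for nm,o in(("broad",44.5),("long",62)):
    a,b,t=np.mean(C[nm],0);y=np.array([np.cos(np.radians(t)),np.sin(np.radians(t))])
    print(nm,"yaxis",t,"+bay",np.array([a,b])+o*y,"-bay",np.array([a,b])-o*y)
go(sense(),.359,.274,.15,57)
E
```

```text
T broad [642.8 174.7 183.  131.6  85.3]
T long [ 614.1 -167.4  252.3   90.8   76.4]
S broad [643.1 171.5 188.3 128.3  85.7]
S long [ 614.7 -168.8  255.7   87.9   76.2]
long corners [[683.7, -56.9], [624.0, -298.5], [538.3, -282.5], [597.6, -36.9]] [ 610.91270445 -168.71611241]
broad yaxis 85.50536346435547 +bay [646.45755281 217.46589305] -bay [639.48299894 128.73959707]
long yaxis 76.29220199584961 +bay [ 629.12038575 -107.90576227] -bay [ 599.73605956 -228.37385504]
shift [196.1 217.5  86. ] az -83.9 | tcp [0.2827 0.5568 0.2356] head -26.9 q6 -14.8 w 87.0 gf 0.0 F [ 0.2 -0.4  0.3] t 0.1
```

Emit:
{"api": "play_rows", "payload": {
  "steps": [
    {"dx": 24.5, "dy": 27.2, "dz": 10, "claw": 60},
    {"dx": 24.5, "dy": 27.2, "dz": 10, "claw": 60},
    {"dx": 24.5, "dy": 27.2, "dz": 10, "claw": 60},
    {"dx": 24.5, "dy": 27.2, "dz": 10, "claw": 60},
    {"dx": 24.5, "dy": 27.2, "dz": 10, "claw": 60},
    {"dx": 24.5, "dy": 27.2, "dz": 10, "claw": 60},
    {"dx": 24.5, "dy": 27.2, "dz": 10, "claw": 60},
    {"dx": 24.5, "dy": 27.2, "dz": 10, "claw": 60},
    {"az": 8, "claw": 60},
    {"az": 8, "claw": 60},
    {"az": 8, "claw": 60},
    {"az": 8, "claw": 60},
    {"az": 8, "claw": 60},
    {"az": 8, "claw": 60},
    {"az": 8, "claw": 60},
    {"az": 8, "claw": 60},
    {"az": 8, "claw": 60},
    {"az": 8, "claw": 60},
    {"az": 8, "claw": 60},
    {"az": 8, "claw": 60}
  ]
}}

```text
invalid input at $.steps[0]: expected keys ax, ay, az, dx, dy, dz, claw
```

Run:
```python
from h import *
from station import *
go(sense(),.3595,.274,.017,56.5)
```

```text
shift [196.5 217.  219. ] az -83.4 | tcp [0.2827 0.5568 0.2356] head -26.9 q6 -14.8 w 87.0 gf 0.0 F [ 0.2 -0.4  0.3] t 0.1
```

All keys are required.

Emit:
{"api": "play_rows", "payload": {
  "steps": [
    {"ax": 0, "ay": 0, "az": 0, "dx": 24.5, "dy": 27.2, "dz": 10, "claw": 60},
    {"ax": 0, "ay": 0, "az": 0, "dx": 24.5, "dy": 27.2, "dz": 10, "claw": 60},
    {"ax": 0, "ay": 0, "az": 0, "dx": 24.5, "dy": 27.2, "dz": 10, "claw": 60},
    {"ax": 0, "ay": 0, "az": 0, "dx": 24.5, "dy": 27.2, "dz": 10, "claw": 60},
    {"ax": 0, "ay": 0, "az": 0, "dx": 24.5, "dy": 27.2, "dz": 10, "claw": 60},
    {"ax": 0, "ay": 0, "az": 0, "dx": 24.5, "dy": 27.2, "dz": 10, "claw": 60},
    {"ax": 0, "ay": 0, "az": 0, "dx": 24.5, "dy": 27.2, "dz": 10, "claw": 60},
    {"ax": 0, "ay": 0, "az": 0, "dx": 24.5, "dy": 27.2, "dz": 10, "claw": 60},
    {"ax": 0, "ay": 0, "az": 8, "dx": 0, "dy": 0, "dz": 0, "claw": 60},
    {"ax": 0, "ay": 0, "az": 8, "dx": 0, "dy": 0, "dz": 0, "claw": 60},
    {"ax": 0, "ay": 0, "az": 8, "dx": 0, "dy": 0, "dz": 0, "claw": 60},
    {"ax": 0, "ay": 0, "az": 8, "dx": 0, "dy": 0, "dz": 0, "claw": 60},
    {"ax": 0, "ay": 0, "az": 8, "dx": 0, "dy": 0, "dz": 0, "claw": 60},
    {"ax": 0, "ay": 0, "az": 8, "dx": 0, "dy": 0, "dz": 0, "claw": 60},
    {"ax": 0, "ay": 0, "az": 8, "dx": 0, "dy": 0, "dz": 0, "claw": 60},
    {"ax": 0, "ay": 0, "az": 8, "dx": 0, "dy": 0, "dz": 0, "claw": 60},
    {"ax": 0, "ay": 0, "az": 8, "dx": 0, "dy": 0, "dz": 0, "claw": 60},
    {"ax": 0, "ay": 0, "az": 8, "dx": 0, "dy": 0, "dz": 0, "claw": 60},
    {"ax": 0, "ay": 0, "az": 8, "dx": 0, "dy": 0, "dz": 0, "claw": 60},
    {"ax": 0, "ay": 0, "az": 8, "dx": 0, "dy": 0, "dz": 0, "claw": 60}
  ]
}}

```text
time_s: 2.1
tcp_pos: [0.359, 0.2743, 0.1562]
ee_rot: [[-0.548, -0.836, -0.001], [-0.836, 0.548, -0.001], [0.001, 0.0, -1.0]]
wrist_force: [-1.4, -0.1, 0.6]
gripper_width: 0.69
gripper_force: 0.0
```

Run:
```python
from h import *
from station import *
go(sense(),.3595,.274,.017,56.5)
```

```text
shift [ -0.2  -0.6 139.2] az 0.2 | tcp [0.359  0.2743 0.1562] head -123.3 q6 -91.3 w 60.0 gf 0.0 F [-1.4 -0.1  0.6] t 2.1
```

Emit:
{"api": "play_rows", "payload": {
  "steps": [
    {"ax": 0, "ay": 0, "az": 0, "dx": 0, "dy": 0, "dz": 38, "claw": 60},
    {"ax": 0, "ay": 0, "az": 0, "dx": 0, "dy": 0, "dz": 38, "claw": 60},
    {"ax": 0, "ay": 0, "az": 0, "dx": 0, "dy": 0, "dz": 38, "claw": 60},
    {"ax": 0, "ay": 0, "az": 0, "dx": 0, "dy": 0, "dz": 15, "claw": 60},
    {"ax": 0, "ay": 0, "az": 0, "dx": 0, "dy": 0, "dz": 10, "claw": 60},
    {"ax": 0, "ay": 0, "az": 0, "dx": 0, "dy": 0, "dz": 0, "claw": 60},
    {"ax": 0, "ay": 0, "az": 0, "dx": 0, "dy": 0, "dz": 0, "claw": 22},
    {"ax": 0, "ay": 0, "az": 0, "dx": 0, "dy": 0, "dz": 0, "claw": 22},
    {"ax": 0, "ay": 0, "az": 0, "dx": 0, "dy": 0, "dz": 0, "claw": 22},
    {"ax": 0, "ay": 0, "az": 0, "dx": 0, "dy": 0, "dz": 0, "claw": 22},
    {"ax": 0, "ay": 0, "az": 0, "dx": 0, "dy": 0, "dz": 0, "claw": 22},
    {"ax": 0, "ay": 0, "az": 0, "dx": 0, "dy": 0, "dz": 0, "claw": 22},
    {"ax": 0, "ay": 0, "az": 0, "dx": 0, "dy": 0, "dz": 0, "claw": 22}
  ]
}}

```text
time_s: 3.4
tcp_pos: [0.3593, 0.2748, 0.018]
ee_rot: [[-0.543, -0.84, 0.0], [-0.84, 0.543, 0.001], [-0.001, -0.0, -1.0]]
wrist_force: [-2.0, 0.6, 6.3]
gripper_width: 0.336
gripper_force: 30.0
```

Run:
```python
from h import *
from station import *
go(sense(),.629,-.108,.15,76.3)
```

```text
shift [ 174.8 -434.4 -132.1] az -19.2 | tcp [0.3593 0.2748 0.018 ] head -122.9 q6 -91.0 w 29.3 gf 30.0 F [-2.   0.6  6.3] t 3.4
```

Emit:
{"api": "play_rows", "payload": {
  "steps": [
    {"ax": 0, "ay": 0, "az": 0, "dx": 0, "dy": 0, "dz": -33, "claw": 22},
    {"ax": 0, "ay": 0, "az": 0, "dx": 0, "dy": 0, "dz": -33, "claw": 22},
    {"ax": 0, "ay": 0, "az": 0, "dx": 0, "dy": 0, "dz": -33, "claw": 22},
    {"ax": 0, "ay": 0, "az": 0, "dx": 0, "dy": 0, "dz": -33, "claw": 22},
    {"ax": 0, "ay": 0, "az": 0, "dx": 14.6, "dy": -36.2, "dz": 0, "claw": 22},
    {"ax": 0, "ay": 0, "az": 0, "dx": 14.6, "dy": -36.2, "dz": 0, "claw": 22},
    {"ax": 0, "ay": 0, "az": 0, "dx": 14.6, "dy": -36.2, "dz": 0, "claw": 22},
    {"ax": 0, "ay": 0, "az": 0, "dx": 14.6, "dy": -36.2, "dz": 0, "claw": 22},
    {"ax": 0, "ay": 0, "az": 0, "dx": 14.6, "dy": -36.2, "dz": 0, "claw": 22},
    {"ax": 0, "ay": 0, "az": 0, "dx": 14.6, "dy": -36.2, "dz": 0, "claw": 22},
    {"ax": 0, "ay": 0, "az": 0, "dx": 14.6, "dy": -36.2, "dz": 0, "claw": 22},
    {"ax": 0, "ay": 0, "az": 0, "dx": 14.6, "dy": -36.2, "dz": 0, "claw": 22},
    {"ax": 0, "ay": 0, "az": 0, "dx": 14.6, "dy": -36.2, "dz": 0, "claw": 22},
    {"ax": 0, "ay": 0, "az": 0, "dx": 14.6, "dy": -36.2, "dz": 0, "claw": 22},
    {"ax": 0, "ay": 0, "az": 0, "dx": 14.6, "dy": -36.2, "dz": 0, "claw": 22},
    {"ax": 0, "ay": 0, "az": 0, "dx": 14.6, "dy": -36.2, "dz": 0, "claw": 22},
    {"ax": 0, "ay": 0, "az": -6.4, "dx": 0, "dy": 0, "dz": 0, "claw": 22},
    {"ax": 0, "ay": 0, "az": -6.4, "dx": 0, "dy": 0, "dz": 0, "claw": 22},
    {"ax": 0, "ay": 0, "az": -6.4, "dx": 0, "dy": 0, "dz": 0, "claw": 22}
  ]
}}

```text
time_s: 5.3
tcp_pos: [0.6276, -0.1091, 0.1475]
ee_rot: [[-0.234, -0.972, -0.004], [-0.972, 0.234, 0.001], [0.0, 0.004, -1.0]]
wrist_force: [0.5, 0.0, -2.4]
gripper_width: 0.338
gripper_force: 30.0
```

Run:
```python
from h import *
from station import *
go(sense(),.629,-.108,.022,76.3)
c=capture("top");cv2.imwrite("pics/t2.png",cv2.resize(c["frame"][80:260,260:500],None,fx=3,fy=3,interpolation=cv2.INTER_CUBIC))
```

```text
shift [ -1.5  -1.5 125.5] az 0.2 | tcp [ 0.6276 -0.1091  0.1475] head -103.5 q6 -18.2 w 29.4 gf 30.0 F [ 0.5  0.  -2.4] t 5.3
```

View pics/t2.png

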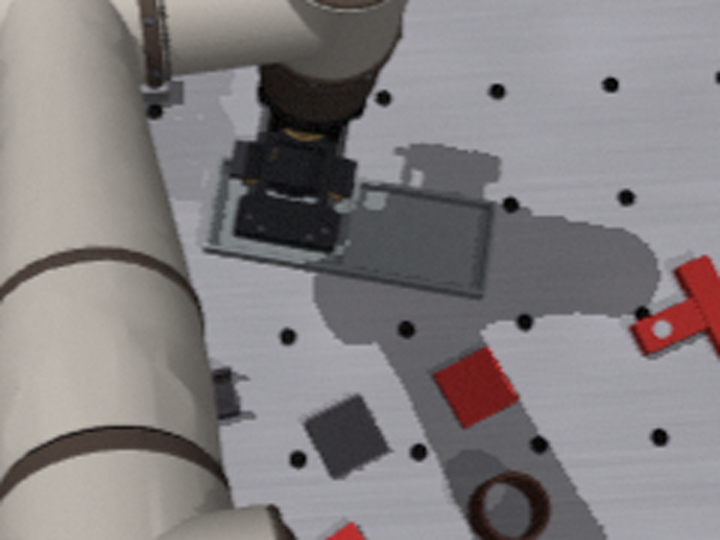

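The picture shows the gripper above the left (+y) bay at crop (290,210). Lowering and releasing.

Emit:
{"api": "play_rows", "payload": {
  "steps": [
    {"ax": 0, "ay": 0, "az": 0, "dx": -1.5, "dy": -1.5, "dz": 30, "claw": 22},
    {"ax": 0, "ay": 0, "az": 0, "dx": 0, "dy": 0, "dz": 30, "claw": 22},
    {"ax": 0, "ay": 0, "az": 0, "dx": 0, "dy": 0, "dz": 30, "claw": 22},
    {"ax": 0, "ay": 0, "az": 0, "dx": 0, "dy": 0, "dz": 20, "claw": 22},
    {"ax": 0, "ay": 0, "az": 0, "dx": 0, "dy": 0, "dz": 8, "claw": 22},
    {"ax": 0, "ay": 0, "az": 0, "dx": 0, "dy": 0, "dz": 4, "claw": 22},
    {"ax": 0, "ay": 0, "az": 0, "dx": 0, "dy": 0, "dz": 3, "claw": 22},
    {"ax": 0, "ay": 0, "az": 0, "dx": 0, "dy": 0, "dz": 0, "claw": 22},
    {"ax": 0, "ay": 0, "az": 0, "dx": 0, "dy": 0, "dz": 0, "claw": 22}
  ]
}}

```text
time_s: 6.25
tcp_pos: [0.6311, -0.1075, 0.0256]
ee_rot: [[-0.237, -0.971, 0.002], [-0.971, 0.237, 0.0], [-0.0, -0.002, -1.0]]
wrist_force: [1.6, 0.2, -1.7]
gripper_width: 0.341
gripper_force: 30.0
```

Run:
```python
from h import *
from station import *
go(sense(),.629,-.108,.021,76.3)
```

```text
shift [1.  1.9 4.6] az -0.0 | tcp [ 0.6311 -0.1075  0.0256] head -103.7 q6 -18.5 w 29.6 gf 30.0 F [ 1.6  0.2 -1.7] t 6.2
```

Emit:
{"api": "play_rows", "payload": {
  "steps": [
    {"ax": 0, "ay": 0, "az": 0, "dx": 1, "dy": 1.9, "dz": 2, "claw": 22},
    {"ax": 0, "ay": 0, "az": 0, "dx": 0, "dy": 0, "dz": 2, "claw": 22},
    {"ax": 0, "ay": 0, "az": 0, "dx": 0, "dy": 0, "dz": 0, "claw": 22},
    {"ax": 0, "ay": 0, "az": 0, "dx": 0, "dy": 0, "dz": 0, "claw": 22},
    {"ax": 0, "ay": 0, "az": 0, "dx": 0, "dy": 0, "dz": 0, "claw": 40},
    {"ax": 0, "ay": 0, "az": 0, "dx": 0, "dy": 0, "dz": 0, "claw": 40},
    {"ax": 0, "ay": 0, "az": 0, "dx": 0, "dy": 0, "dz": 0, "claw": 40},
    {"ax": 0, "ay": 0, "az": 0, "dx": 0, "dy": 0, "dz": -10, "claw": 40},
    {"ax": 0, "ay": 0, "az": 0, "dx": 0, "dy": 0, "dz": -30, "claw": 40},
    {"ax": 0, "ay": 0, "az": 0, "dx": 0, "dy": 0, "dz": -40, "claw": 40},
    {"ax": 0, "ay": 0, "az": 0, "dx": 0, "dy": 0, "dz": -40, "claw": 60},
    {"ax": 0, "ay": 0, "az": 0, "dx": 0, "dy": 0, "dz": 0, "claw": 60}
  ]
}}

```text
time_s: 7.45
tcp_pos: [0.6326, -0.1084, 0.1486]
ee_rot: [[-0.236, -0.972, 0.015], [-0.972, 0.236, -0.001], [-0.002, -0.015, -1.0]]
wrist_force: [1.2, -0.1, 0.6]
gripper_width: 0.563
gripper_force: 0.0
```

Run:
```python
from h import *
from station import *
go(sense(),.464,-.0055,.12,-82)
```

```text
shift [-60.2 188.5  26. ] az -21.6 | tcp [ 0.6326 -0.1084  0.1486] head -103.6 q6 -18.5 w 49.0 gf 0.0 F [ 1.2 -0.1  0.6] t 7.5
```

Emit:
{"api": "play_rows", "payload": {
  "steps": [
    {"ax": 0, "ay": 0, "az": 0, "dx": -12, "dy": 37.8, "dz": 5, "claw": 65},
    {"ax": 0, "ay": 0, "az": 0, "dx": -12, "dy": 37.8, "dz": 5, "claw": 65},
    {"ax": 0, "ay": 0, "az": 0, "dx": -12, "dy": 37.8, "dz": 5, "claw": 65},
    {"ax": 0, "ay": 0, "az": 0, "dx": -12, "dy": 37.8, "dz": 5, "claw": 65},
    {"ax": 0, "ay": 0, "az": 0, "dx": -12, "dy": 37.8, "dz": 5, "claw": 65},
    {"ax": 0, "ay": 0, "az": -7.2, "dx": 0, "dy": 0, "dz": 0, "claw": 65},
    {"ax": 0, "ay": 0, "az": -7.2, "dx": 0, "dy": 0, "dz": 0, "claw": 65},
    {"ax": 0, "ay": 0, "az": -7.2, "dx": 0, "dy": 0, "dz": 0, "claw": 65},
    {"ax": 0, "ay": 0, "az": 0, "dx": 0, "dy": 0, "dz": 0, "claw": 65},
    {"ax": 0, "ay": 0, "az": 0, "dx": 0, "dy": 0, "dz": 0, "claw": 65},
    {"ax": 0, "ay": 0, "az": 0, "dx": 0, "dy": 0, "dz": 0, "claw": 65}
  ]
}}

```text
time_s: 8.55
tcp_pos: [0.4591, -0.005, 0.1157]
ee_rot: [[0.135, -0.991, 0.0], [-0.991, -0.135, 0.0], [-0.0, -0.0, -1.0]]
wrist_force: [0.5, -0.9, -0.1]
gripper_width: 0.747
gripper_force: 0.0
```

Run:
```python
from h import *
from station import *
go(sense(),.464,-.0055,.026,-82)
T=c=capture("top")
import numpy as np
np.savez("t3.npz",**c);cv2.imwrite("pics/t3.png",cv2.resize(c["frame"][80:260,240:480],None,fx=3,fy=3,interpolation=cv2.INTER_CUBIC))
```

```text
shift [ 1.2 -4.8 89.7] az -0.2 | tcp [ 0.4591 -0.005   0.1157] head -82.2 q6 -12.0 w 65.0 gf 0.0 F [ 0.5 -0.9 -0.1] t 8.6
```

View pics/t3.png

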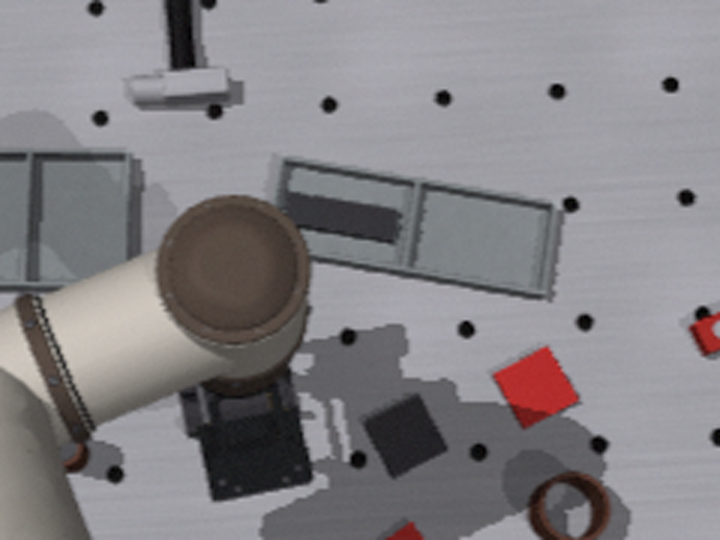

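The flat bar lies flat in the left bay of the long tray, at crop (343,218). Now the channel.

Emit:
{"api": "play_rows", "payload": {
  "steps": [
    {"ax": 0, "ay": 0, "az": 0, "dx": 1.2, "dy": -4.8, "dz": 20, "claw": 65},
    {"ax": 0, "ay": 0, "az": 0, "dx": 0, "dy": 0, "dz": 30, "claw": 65},
    {"ax": 0, "ay": 0, "az": 0, "dx": 0, "dy": 0, "dz": 25, "claw": 65},
    {"ax": 0, "ay": 0, "az": 0, "dx": 0, "dy": 0, "dz": 14, "claw": 65},
    {"ax": 0, "ay": 0, "az": 0, "dx": 0, "dy": 0, "dz": 0, "claw": 65},
    {"ax": 0, "ay": 0, "az": 0, "dx": 0, "dy": 0, "dz": 0, "claw": 65},
    {"ax": 0, "ay": 0, "az": 0, "dx": 0, "dy": 0, "dz": 0, "claw": 32},
    {"ax": 0, "ay": 0, "az": 0, "dx": 0, "dy": 0, "dz": 0, "claw": 32},
    {"ax": 0, "ay": 0, "az": 0, "dx": 0, "dy": 0, "dz": 0, "claw": 32},
    {"ax": 0, "ay": 0, "az": 0, "dx": 0, "dy": 0, "dz": 0, "claw": 32},
    {"ax": 0, "ay": 0, "az": 0, "dx": 0, "dy": 0, "dz": 0, "claw": 32},
    {"ax": 0, "ay": 0, "az": 0, "dx": 0, "dy": 0, "dz": 0, "claw": 32}
  ]
}}

```text
time_s: 9.8
tcp_pos: [0.4642, -0.0053, 0.027]
ee_rot: [[0.137, -0.991, 0.001], [-0.991, -0.137, 0.0], [-0.0, -0.001, -1.0]]
wrist_force: [-1.2, 0.5, 4.4]
gripper_width: 0.458
gripper_force: 30.0
```

Run:
```python
from h import *
from station import *
go(sense(),.600,-.2285,.13,-103.7)
```

```text
shift [ 239.7 -103.9 -102.9] az 21.6 | tcp [ 0.4642 -0.0053  0.027 ] head -82.1 q6 -11.6 w 39.9 gf 30.0 F [-1.2  0.5  4.4] t 9.8
```

Emit:
{"api": "play_rows", "payload": {
  "steps": [
    {"ax": 0, "ay": 0, "az": 0, "dx": 0, "dy": 0, "dz": -30, "claw": 32},
    {"ax": 0, "ay": 0, "az": 0, "dx": 0, "dy": 0, "dz": -40, "claw": 32},
    {"ax": 0, "ay": 0, "az": 0, "dx": 0, "dy": 0, "dz": -33, "claw": 32},
    {"ax": 0, "ay": 0, "az": 0, "dx": 34.2, "dy": -14.8, "dz": 0, "claw": 32},
    {"ax": 0, "ay": 0, "az": 0, "dx": 34.2, "dy": -14.8, "dz": 0, "claw": 32},
    {"ax": 0, "ay": 0, "az": 0, "dx": 34.2, "dy": -14.8, "dz": 0, "claw": 32},
    {"ax": 0, "ay": 0, "az": 0, "dx": 34.2, "dy": -14.8, "dz": 0, "claw": 32},
    {"ax": 0, "ay": 0, "az": 0, "dx": 34.2, "dy": -14.8, "dz": 0, "claw": 32},
    {"ax": 0, "ay": 0, "az": 0, "dx": 34.2, "dy": -14.8, "dz": 0, "claw": 32},
    {"ax": 0, "ay": 0, "az": 0, "dx": 34.2, "dy": -14.8, "dz": 0, "claw": 32},
    {"ax": 0, "ay": 0, "az": 7.2, "dx": 0, "dy": 0, "dz": 0, "claw": 32},
    {"ax": 0, "ay": 0, "az": 7.2, "dx": 0, "dy": 0, "dz": 0, "claw": 32},
    {"ax": 0, "ay": 0, "az": 7.2, "dx": 0, "dy": 0, "dz": 0, "claw": 32},
    {"ax": 0, "ay": 0, "az": 0, "dx": 0, "dy": 0, "dz": 0, "claw": 32},
    {"ax": 0, "ay": 0, "az": 0, "dx": 0, "dy": 0, "dz": 0, "claw": 32},
    {"ax": 0, "ay": 0, "az": 0, "dx": 0, "dy": 0, "dz": 0, "claw": 32}
  ]
}}

```text
time_s: 11.4
tcp_pos: [0.599, -0.2282, 0.1291]
ee_rot: [[-0.235, -0.972, -0.001], [-0.972, 0.235, 0.0], [-0.0, 0.001, -1.0]]
wrist_force: [-0.2, 0.3, -2.4]
gripper_width: 0.458
gripper_force: 30.0
```

Run:
```python
from h import *
from station import *
go(sense(),.600,-.2285,.030,-103.7)
```

```text
shift [ 0.1 -1.1 99.1] az 0.1 | tcp [ 0.599  -0.2282  0.1291] head -103.6 q6 -7.2 w 39.8 gf 30.0 F [-0.2  0.3 -2.4] t 11.4
```

Emit:
{"api": "play_rows", "payload": {
  "steps": [
    {"ax": 0, "ay": 0, "az": 0, "dx": 0, "dy": -1.1, "dz": 30, "claw": 32},
    {"ax": 0, "ay": 0, "az": 0, "dx": 0, "dy": 0, "dz": 30, "claw": 32},
    {"ax": 0, "ay": 0, "az": 0, "dx": 0, "dy": 0, "dz": 20, "claw": 32},
    {"ax": 0, "ay": 0, "az": 0, "dx": 0, "dy": 0, "dz": 10, "claw": 32},
    {"ax": 0, "ay": 0, "az": 0, "dx": 0, "dy": 0, "dz": 5, "claw": 32},
    {"ax": 0, "ay": 0, "az": 0, "dx": 0, "dy": 0, "dz": 3, "claw": 32},
    {"ax": 0, "ay": 0, "az": 0, "dx": 0, "dy": 0, "dz": 1, "claw": 32},
    {"ax": 0, "ay": 0, "az": 0, "dx": 0, "dy": 0, "dz": 0, "claw": 32},
    {"ax": 0, "ay": 0, "az": 0, "dx": 0, "dy": 0, "dz": 0, "claw": 32},
    {"ax": 0, "ay": 0, "az": 0, "dx": 0, "dy": 0, "dz": 0, "claw": 46},
    {"ax": 0, "ay": 0, "az": 0, "dx": 0, "dy": 0, "dz": 0, "claw": 46},
    {"ax": 0, "ay": 0, "az": 0, "dx": 0, "dy": 0, "dz": 0, "claw": 46},
    {"ax": 0, "ay": 0, "az": 0, "dx": 0, "dy": 0, "dz": -6, "claw": 46},
    {"ax": 0, "ay": 0, "az": 0, "dx": 0, "dy": 0, "dz": -15, "claw": 46},
    {"ax": 0, "ay": 0, "az": 0, "dx": 0, "dy": 0, "dz": -30, "claw": 60},
    {"ax": 0, "ay": 0, "az": 0, "dx": 0, "dy": 0, "dz": -40, "claw": 80},
    {"ax": 0, "ay": 0, "az": 0, "dx": 0, "dy": 0, "dz": 0, "claw": 80},
    {"ax": 0, "ay": 0, "az": 0, "dx": 0, "dy": 0, "dz": 0, "claw": 80}
  ]
}}

```text
time_s: 13.2
tcp_pos: [0.6014, -0.2287, 0.1243]
ee_rot: [[-0.237, -0.971, 0.005], [-0.971, 0.237, -0.001], [-0.001, -0.005, -1.0]]
wrist_force: [-0.9, -0.1, -0.0]
gripper_width: 0.808
gripper_force: 0.0
```

Run:
```python
from h import *
from station import *
s=sense();go(s,.426,-.1485,.12,-66.2);go(s,.426,-.1485,.12,23.8)
```

```text
shift [-36.4 189.4   3.5] az -37.5 | tcp [ 0.6014 -0.2287  0.1243] head -103.7 q6 -7.3 w 70.3 gf 0.0 F [-0.9 -0.1 -0. ] t 13.2
shift [-36.4 189.4   3.5] az 52.5 | tcp [ 0.6014 -0.2287  0.1243] head -103.7 q6 -7.3 w 70.3 gf 0.0 F [-0.9 -0.1 -0. ] t 13.2
```

Emit:
{"api": "play_rows", "payload": {
  "steps": [
    {"ax": 0, "ay": 0, "az": 0, "dx": -7.3, "dy": 37.9, "dz": 0, "claw": 72},
    {"ax": 0, "ay": 0, "az": 0, "dx": -7.3, "dy": 37.9, "dz": 0, "claw": 72},
    {"ax": 0, "ay": 0, "az": 0, "dx": -7.3, "dy": 37.9, "dz": 0, "claw": 72},
    {"ax": 0, "ay": 0, "az": 0, "dx": -7.3, "dy": 37.9, "dz": 0, "claw": 72},
    {"ax": 0, "ay": 0, "az": 0, "dx": -7.3, "dy": 37.9, "dz": 0, "claw": 72},
    {"ax": 0, "ay": 0, "az": -7.5, "dx": 0, "dy": 0, "dz": 0, "claw": 72},
    {"ax": 0, "ay": 0, "az": -7.5, "dx": 0, "dy": 0, "dz": 0, "claw": 72},
    {"ax": 0, "ay": 0, "az": -7.5, "dx": 0, "dy": 0, "dz": 0, "claw": 72},
    {"ax": 0, "ay": 0, "az": -7.5, "dx": 0, "dy": 0, "dz": 0, "claw": 72},
    {"ax": 0, "ay": 0, "az": -7.5, "dx": 0, "dy": 0, "dz": 0, "claw": 72},
    {"ax": 0, "ay": 0, "az": 0, "dx": 0, "dy": 0, "dz": 0, "claw": 72},
    {"ax": 0, "ay": 0, "az": 0, "dx": 0, "dy": 0, "dz": 0, "claw": 72},
    {"ax": 0, "ay": 0, "az": 0, "dx": 0, "dy": 0, "dz": 0, "claw": 72}
  ]
}}

```text
time_s: 14.5
tcp_pos: [0.4247, -0.1483, 0.1213]
ee_rot: [[0.401, -0.916, -0.001], [-0.916, -0.401, 0.0], [-0.0, 0.001, -1.0]]
wrist_force: [-0.0, 0.6, -0.1]
gripper_width: 0.826
gripper_force: 0.0
```

Run:
```python
from h import *
from station import *
go(sense(),.426,-.1485,.017,-66.2)
c=capture("top");cv2.imwrite("pics/t4.png",cv2.resize(c["frame"][110:290,280:520],None,fx=3,fy=3,interpolation=cv2.INTER_CUBIC))
```

```text
shift [  0.8  -1.2 104.3] az -0.1 | tcp [ 0.4247 -0.1483  0.1213] head -66.3 q6 22.1 w 71.8 gf 0.0 F [-0.   0.6 -0.1] t 14.5
```

View pics/t4.png

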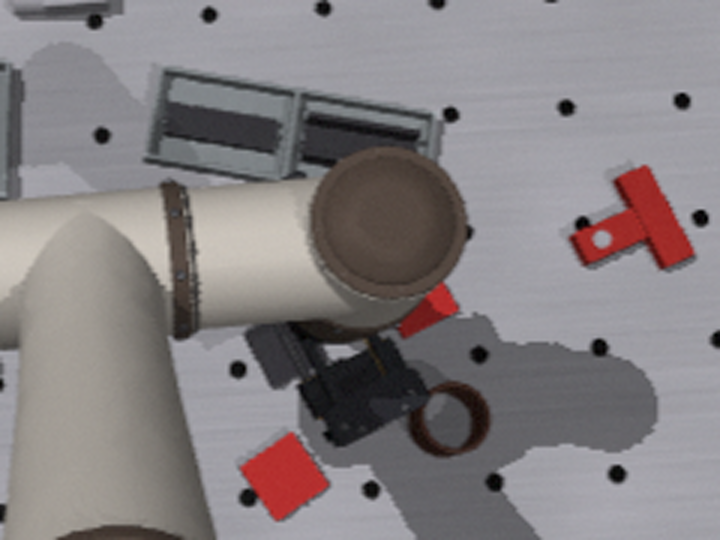

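The bar (crop 222,127) and the channel (360,140) each lie in their own bay. The gripper is over the dark plate with the pipe clear of it, so I'm grasping the plate.

Emit:
{"api": "play_rows", "payload": {
  "steps": [
    {"ax": 0, "ay": 0, "az": 0, "dx": 0.8, "dy": -1.2, "dz": 30, "claw": 72},
    {"ax": 0, "ay": 0, "az": 0, "dx": 0, "dy": 0, "dz": 35, "claw": 72},
    {"ax": 0, "ay": 0, "az": 0, "dx": 0, "dy": 0, "dz": 25, "claw": 72},
    {"ax": 0, "ay": 0, "az": 0, "dx": 0, "dy": 0, "dz": 10, "claw": 72},
    {"ax": 0, "ay": 0, "az": 0, "dx": 0, "dy": 0, "dz": 4, "claw": 72},
    {"ax": 0, "ay": 0, "az": 0, "dx": 0, "dy": 0, "dz": 0, "claw": 72},
    {"ax": 0, "ay": 0, "az": 0, "dx": 0, "dy": 0, "dz": 0, "claw": 47},
    {"ax": 0, "ay": 0, "az": 0, "dx": 0, "dy": 0, "dz": 0, "claw": 47},
    {"ax": 0, "ay": 0, "az": 0, "dx": 0, "dy": 0, "dz": 0, "claw": 47},
    {"ax": 0, "ay": 0, "az": 0, "dx": 0, "dy": 0, "dz": 0, "claw": 47},
    {"ax": 0, "ay": 0, "az": 0, "dx": 0, "dy": 0, "dz": 0, "claw": 47}
  ]
}}

```text
time_s: 15.65
tcp_pos: [0.427, -0.1485, 0.0183]
ee_rot: [[0.404, -0.915, 0.002], [-0.915, -0.404, -0.0], [0.001, -0.001, -1.0]]
wrist_force: [-1.0, 0.1, 6.3]
gripper_width: 0.624
gripper_force: 30.0
```

Run:
```python
from h import *
from station import *
go(sense(),.6465,.2175,.15,-94.5)
```

```text
shift [-246.2 -348.7 -131.3] az 28.3 | tcp [ 0.427  -0.1485  0.0183] head -66.2 q6 22.3 w 54.3 gf 30.0 F [-1.   0.1  6.3] t 15.7
```

Emit:
{"api": "play_rows", "payload": {
  "steps": [
    {"ax": 0, "ay": 0, "az": 0, "dx": 0, "dy": 0, "dz": -25, "claw": 47},
    {"ax": 0, "ay": 0, "az": 0, "dx": 0, "dy": 0, "dz": -35, "claw": 47},
    {"ax": 0, "ay": 0, "az": 0, "dx": 0, "dy": 0, "dz": -40, "claw": 47},
    {"ax": 0, "ay": 0, "az": 0, "dx": 0, "dy": 0, "dz": -32, "claw": 47},
    {"ax": 0, "ay": 0, "az": 0, "dx": -22.4, "dy": -31.7, "dz": 0, "claw": 47},
    {"ax": 0, "ay": 0, "az": 0, "dx": -22.4, "dy": -31.7, "dz": 0, "claw": 47},
    {"ax": 0, "ay": 0, "az": 0, "dx": -22.4, "dy": -31.7, "dz": 0, "claw": 47},
    {"ax": 0, "ay": 0, "az": 0, "dx": -22.4, "dy": -31.7, "dz": 0, "claw": 47},
    {"ax": 0, "ay": 0, "az": 0, "dx": -22.4, "dy": -31.7, "dz": 0, "claw": 47},
    {"ax": 0, "ay": 0, "az": 0, "dx": -22.4, "dy": -31.7, "dz": 0, "claw": 47},
    {"ax": 0, "ay": 0, "az": 0, "dx": -22.4, "dy": -31.7, "dz": 0, "claw": 47},
    {"ax": 0, "ay": 0, "az": 0, "dx": -22.4, "dy": -31.7, "dz": 0, "claw": 47},
    {"ax": 0, "ay": 0, "az": 0, "dx": -22.4, "dy": -31.7, "dz": 0, "claw": 47},
    {"ax": 0, "ay": 0, "az": 0, "dx": -22.4, "dy": -31.7, "dz": 0, "claw": 47},
    {"ax": 0, "ay": 0, "az": 0, "dx": -22.4, "dy": -31.7, "dz": 0, "claw": 47},
    {"ax": 0, "ay": 0, "az": 7.1, "dx": 0, "dy": 0, "dz": 0, "claw": 47},
    {"ax": 0, "ay": 0, "az": 7.1, "dx": 0, "dy": 0, "dz": 0, "claw": 47},
    {"ax": 0, "ay": 0, "az": 7.1, "dx": 0, "dy": 0, "dz": 0, "claw": 47},
    {"ax": 0, "ay": 0, "az": 7.1, "dx": 0, "dy": 0, "dz": 0, "claw": 47},
    {"ax": 0, "ay": 0, "az": 0, "dx": 0, "dy": 0, "dz": 0, "claw": 47}
  ]
}}

```text
time_s: 17.65
tcp_pos: [0.6452, 0.2173, 0.1481]
ee_rot: [[-0.081, -0.997, -0.003], [-0.997, 0.081, -0.001], [0.001, 0.003, -1.0]]
wrist_force: [-0.4, -1.0, -1.6]
gripper_width: 0.628
gripper_force: 30.0
```

Emit:
{"api": "play_rows", "payload": {
  "steps": [
    {"ax": 0, "ay": 0, "az": 0, "dx": 0, "dy": 0, "dz": 0, "claw": 47},
    {"ax": 0, "ay": 0, "az": 0, "dx": 0, "dy": 0, "dz": 0, "claw": 47}
  ]
}}

```text
time_s: 17.85
tcp_pos: [0.6458, 0.2174, 0.1491]
ee_rot: [[-0.079, -0.997, -0.001], [-0.997, 0.079, -0.0], [0.0, 0.001, -1.0]]
wrist_force: [-0.7, 0.9, -2.5]
gripper_width: 0.629
gripper_force: 30.0
```

Run:
```python
from h import *
from station import *
go(sense(),.6465,.2175,.0225,-94.5)
```

```text
shift [ -0.2  -0.8 126.6] az -0.0 | tcp [0.6458 0.2174 0.1491] head -94.5 q6 -36.7 w 54.7 gf 30.0 F [-0.7  0.9 -2.5] t 17.9
```

Emit:
{"api": "play_rows", "payload": {
  "steps": [
    {"ax": 0, "ay": 0, "az": 0, "dx": 0, "dy": 0, "dz": 30, "claw": 47},
    {"ax": 0, "ay": 0, "az": 0, "dx": 0, "dy": 0, "dz": 35, "claw": 47},
    {"ax": 0, "ay": 0, "az": 0, "dx": 0, "dy": 0, "dz": 30, "claw": 47},
    {"ax": 0, "ay": 0, "az": 0, "dx": 0, "dy": 0, "dz": 15, "claw": 47},
    {"ax": 0, "ay": 0, "az": 0, "dx": 0, "dy": 0, "dz": 10, "claw": 47},
    {"ax": 0, "ay": 0, "az": 0, "dx": 0, "dy": 0, "dz": 5, "claw": 47},
    {"ax": 0, "ay": 0, "az": 0, "dx": 0, "dy": 0, "dz": 2, "claw": 47},
    {"ax": 0, "ay": 0, "az": 0, "dx": 0, "dy": 0, "dz": 0, "claw": 47},
    {"ax": 0, "ay": 0, "az": 0, "dx": 0, "dy": 0, "dz": 0, "claw": 47},
    {"ax": 0, "ay": 0, "az": 0, "dx": 0, "dy": 0, "dz": 0, "claw": 66},
    {"ax": 0, "ay": 0, "az": 0, "dx": 0, "dy": 0, "dz": 0, "claw": 66},
    {"ax": 0, "ay": 0, "az": 0, "dx": 0, "dy": 0, "dz": 0, "claw": 66},
    {"ax": 0, "ay": 0, "az": 0, "dx": 0, "dy": 0, "dz": -10, "claw": 66},
    {"ax": 0, "ay": 0, "az": 0, "dx": 0, "dy": 0, "dz": -30, "claw": 66},
    {"ax": 0, "ay": 0, "az": 0, "dx": 0, "dy": 0, "dz": -40, "claw": 82},
    {"ax": 0, "ay": 0, "az": 0, "dx": 0, "dy": 0, "dz": -40, "claw": 82},
    {"ax": 0, "ay": 0, "az": 0, "dx": 0, "dy": 0, "dz": -10, "claw": 82},
    {"ax": 0, "ay": 0, "az": 0, "dx": 0, "dy": 0, "dz": 0, "claw": 82},
    {"ax": 0, "ay": 0, "az": 0, "dx": 0, "dy": 0, "dz": 0, "claw": 82}
  ]
}}

```text
time_s: 19.75
tcp_pos: [0.6454, 0.2174, 0.152]
ee_rot: [[-0.081, -0.997, -0.001], [-0.997, 0.081, -0.0], [0.0, 0.001, -1.0]]
wrist_force: [-0.9, 0.4, -0.7]
gripper_width: 0.936
gripper_force: 0.0
```

Run:
```python
from h import *
from station import *
s=sense();go(s,.352,-.277,.15,-94.5)
```

```text
shift [516.5 252.4   2.4] az -0.1 | tcp [0.6454 0.2174 0.152 ] head -94.6 q6 -36.8 w 81.4 gf 0.0 F [-0.9  0.4 -0.7] t 19.8
```

Emit:
{"api": "play_rows", "payload": {
  "steps": [
    {"ax": 0, "ay": 0, "az": 0, "dx": 34.4, "dy": 16.8, "dz": 0, "claw": 82},
    {"ax": 0, "ay": 0, "az": 0, "dx": 34.4, "dy": 16.8, "dz": 0, "claw": 82},
    {"ax": 0, "ay": 0, "az": 0, "dx": 34.4, "dy": 16.8, "dz": 0, "claw": 82},
    {"ax": 0, "ay": 0, "az": 0, "dx": 34.4, "dy": 16.8, "dz": 0, "claw": 82},
    {"ax": 0, "ay": 0, "az": 0, "dx": 34.4, "dy": 16.8, "dz": 0, "claw": 82},
    {"ax": 0, "ay": 0, "az": 0, "dx": 34.4, "dy": 16.8, "dz": 0, "claw": 82},
    {"ax": 0, "ay": 0, "az": 0, "dx": 34.4, "dy": 16.8, "dz": 0, "claw": 82},
    {"ax": 0, "ay": 0, "az": 0, "dx": 34.4, "dy": 16.8, "dz": 0, "claw": 82},
    {"ax": 0, "ay": 0, "az": 0, "dx": 34.4, "dy": 16.8, "dz": 0, "claw": 82},
    {"ax": 0, "ay": 0, "az": 0, "dx": 34.4, "dy": 16.8, "dz": 0, "claw": 82},
    {"ax": 0, "ay": 0, "az": 0, "dx": 34.4, "dy": 16.8, "dz": 0, "claw": 82},
    {"ax": 0, "ay": 0, "az": 0, "dx": 34.4, "dy": 16.8, "dz": 0, "claw": 82},
    {"ax": 0, "ay": 0, "az": 0, "dx": 34.4, "dy": 16.8, "dz": 0, "claw": 82},
    {"ax": 0, "ay": 0, "az": 0, "dx": 34.4, "dy": 16.8, "dz": 0, "claw": 82},
    {"ax": 0, "ay": 0, "az": 0, "dx": 34.4, "dy": 16.8, "dz": 0, "claw": 82},
    {"ax": 0, "ay": 0, "az": 0, "dx": 0, "dy": 0, "dz": 0, "claw": 82},
    {"ax": 0, "ay": 0, "az": 0, "dx": 0, "dy": 0, "dz": 0, "claw": 82},
    {"ax": 0, "ay": 0, "az": 0, "dx": 0, "dy": 0, "dz": 0, "claw": 82}
  ]
}}

```text
time_s: 21.55
tcp_pos: [0.3532, -0.2759, 0.1517]
ee_rot: [[-0.08, -0.997, -0.002], [-0.997, 0.08, 0.001], [-0.001, 0.002, -1.0]]
wrist_force: [-0.2, 0.6, -0.0]
gripper_width: 0.943
gripper_force: 0.0
```

Run:
```python
from h import *
from station import *
go(sense(),.352,-.277,.035,-94.5)
c=capture("top");cv2.imwrite("pics/t5.png",cv2.resize(c["frame"][100:300,200:460],None,fx=3,fy=3,interpolation=cv2.INTER_CUBIC))
c=capture("side");cv2.imwrite("pics/s5.png",cv2.resize(c["frame"][130:330,200:460],None,fx=3,fy=3,interpolation=cv2.INTER_CUBIC))
```

```text
shift [  1.3   0.9 116.7] az -0.1 | tcp [ 0.3532 -0.2759  0.1517] head -94.6 q6 12.5 w 82.0 gf 0.0 F [-0.2  0.6 -0. ] t 21.6
```

View pics/t5.png

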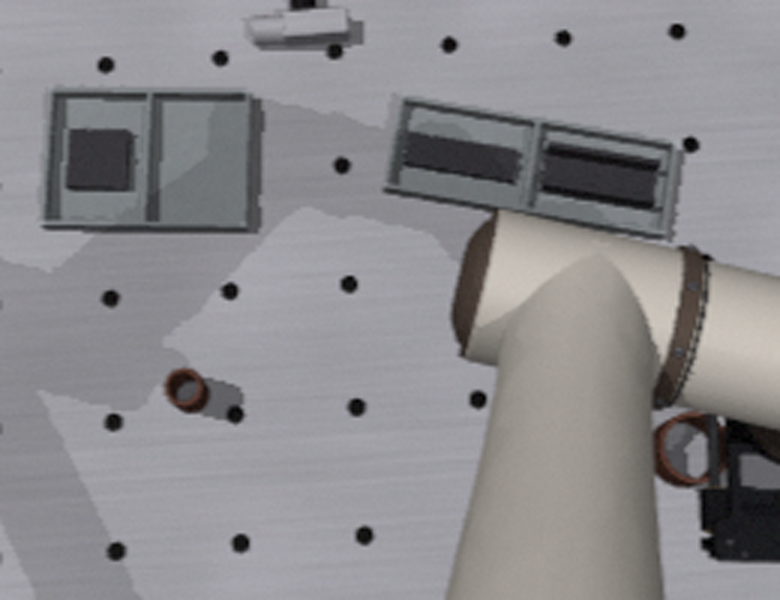

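View pics/s5.png

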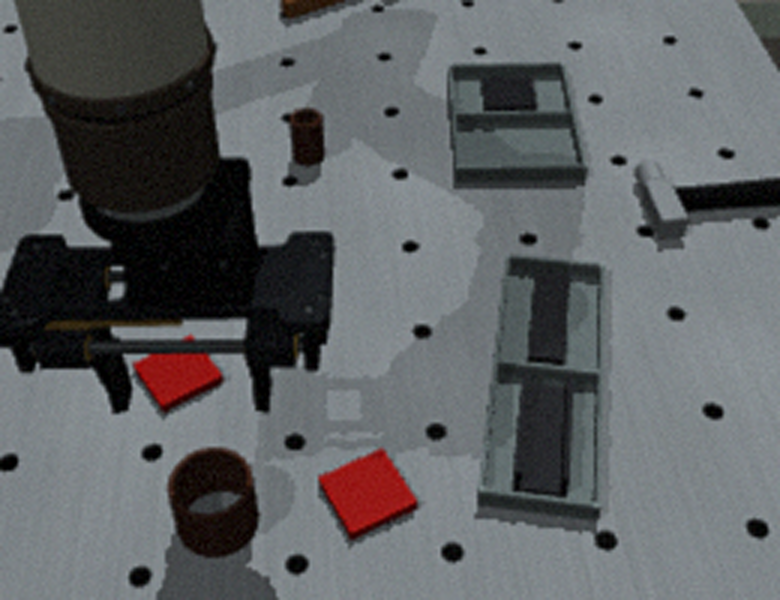

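The plate lies flat in the left bay of the broad tray (top crop 100,160). The channel and bar are seated, and the pipe is still standing below the gripper. Grasping the pipe.

Emit:
{"api": "play_rows", "payload": {
  "steps": [
    {"ax": 0, "ay": 0, "az": 0, "dx": 1.3, "dy": 0.9, "dz": 25, "claw": 84},
    {"ax": 0, "ay": 0, "az": 0, "dx": 0, "dy": 0, "dz": 25, "claw": 84},
    {"ax": 0, "ay": 0, "az": 0, "dx": 0, "dy": 0, "dz": 25, "claw": 84},
    {"ax": 0, "ay": 0, "az": 0, "dx": 0, "dy": 0, "dz": 22, "claw": 84},
    {"ax": 0, "ay": 0, "az": 0, "dx": 0, "dy": 0, "dz": 12, "claw": 84},
    {"ax": 0, "ay": 0, "az": 0, "dx": 0, "dy": 0, "dz": 8, "claw": 84},
    {"ax": 0, "ay": 0, "az": 0, "dx": 0, "dy": 0, "dz": 0, "claw": 84},
    {"ax": 0, "ay": 0, "az": 0, "dx": 0, "dy": 0, "dz": 0, "claw": 52},
    {"ax": 0, "ay": 0, "az": 0, "dx": 0, "dy": 0, "dz": 0, "claw": 52},
    {"ax": 0, "ay": 0, "az": 0, "dx": 0, "dy": 0, "dz": 0, "claw": 52},
    {"ax": 0, "ay": 0, "az": 0, "dx": 0, "dy": 0, "dz": 0, "claw": 52},
    {"ax": 0, "ay": 0, "az": 0, "dx": 0, "dy": 0, "dz": 0, "claw": 52},
    {"ax": 0, "ay": 0, "az": 0, "dx": 0, "dy": 0, "dz": 0, "claw": 52}
  ]
}}

```text
time_s: 22.95
tcp_pos: [0.3529, -0.2778, 0.0361]
ee_rot: [[-0.08, -0.997, 0.001], [-0.997, 0.08, -0.0], [0.0, -0.001, -1.0]]
wrist_force: [0.4, 0.6, 5.4]
gripper_width: 0.688
gripper_force: 30.0
```

Run:
```python
from h import *
from station import *
go(sense(),.6395,.1285,.16,-94.5)
```

```text
shift [-428.  -253.2 -123.7] az -0.1 | tcp [ 0.3529 -0.2778  0.0361] head -94.6 q6 12.7 w 59.9 gf 30.0 F [0.4 0.6 5.4] t 22.9
```

Emit:
{"api": "play_rows", "payload": {
  "steps": [
    {"ax": 0, "ay": 0, "az": 0, "dx": 0, "dy": 0, "dz": -22, "claw": 52},
    {"ax": 0, "ay": 0, "az": 0, "dx": 0, "dy": 0, "dz": -35, "claw": 52},
    {"ax": 0, "ay": 0, "az": 0, "dx": 0, "dy": 0, "dz": -35, "claw": 52},
    {"ax": 0, "ay": 0, "az": 0, "dx": 0, "dy": 0, "dz": -32, "claw": 52},
    {"ax": 0, "ay": 0, "az": 0, "dx": -32.9, "dy": -19.5, "dz": 0, "claw": 52},
    {"ax": 0, "ay": 0, "az": 0, "dx": -32.9, "dy": -19.5, "dz": 0, "claw": 52},
    {"ax": 0, "ay": 0, "az": 0, "dx": -32.9, "dy": -19.5, "dz": 0, "claw": 52},
    {"ax": 0, "ay": 0, "az": 0, "dx": -32.9, "dy": -19.5, "dz": 0, "claw": 52},
    {"ax": 0, "ay": 0, "az": 0, "dx": -32.9, "dy": -19.5, "dz": 0, "claw": 52},
    {"ax": 0, "ay": 0, "az": 0, "dx": -32.9, "dy": -19.5, "dz": 0, "claw": 52},
    {"ax": 0, "ay": 0, "az": 0, "dx": -32.9, "dy": -19.5, "dz": 0, "claw": 52},
    {"ax": 0, "ay": 0, "az": 0, "dx": -32.9, "dy": -19.5, "dz": 0, "claw": 52},
    {"ax": 0, "ay": 0, "az": 0, "dx": -32.9, "dy": -19.5, "dz": 0, "claw": 52},
    {"ax": 0, "ay": 0, "az": 0, "dx": -32.9, "dy": -19.5, "dz": 0, "claw": 52},
    {"ax": 0, "ay": 0, "az": 0, "dx": -32.9, "dy": -19.5, "dz": 0, "claw": 52},
    {"ax": 0, "ay": 0, "az": 0, "dx": -32.9, "dy": -19.5, "dz": 0, "claw": 52},
    {"ax": 0, "ay": 0, "az": 0, "dx": -32.9, "dy": -19.5, "dz": 0, "claw": 52},
    {"ax": 0, "ay": 0, "az": 0, "dx": 0, "dy": 0, "dz": 0, "claw": 52},
    {"ax": 0, "ay": 0, "az": 0, "dx": 0, "dy": 0, "dz": 0, "claw": 52},
    {"ax": 0, "ay": 0, "az": 0, "dx": 0, "dy": 0, "dz": 0, "claw": 52}
  ]
}}

```text
time_s: 24.95
tcp_pos: [0.6382, 0.1274, 0.1583]
ee_rot: [[-0.081, -0.997, -0.003], [-0.997, 0.081, -0.001], [0.001, 0.003, -1.0]]
wrist_force: [-0.0, -0.2, -3.6]
gripper_width: 0.688
gripper_force: 30.0
```

Run:
```python
from h import *
from station import *
go(sense(),.6395,.1285,.0395,-94.5)
c=capture("side");cv2.imwrite("pics/s6.png",cv2.resize(c["frame"][80:240,260:460],None,fx=3,fy=3,interpolation=cv2.INTER_CUBIC))
```

```text
shift [ -1.4  -1.6 118.8] az -0.2 | tcp [0.6382 0.1274 0.1583] head -94.7 q6 -30.1 w 59.9 gf 30.0 F [-0.  -0.2 -3.6] t 24.9
```

View pics/s6.png

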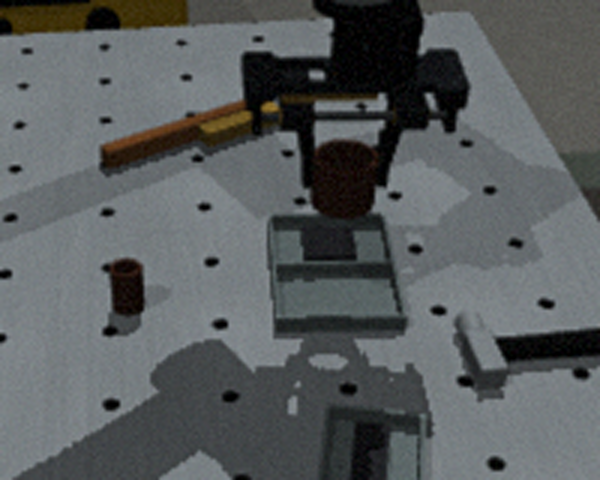

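The pipe hangs upright in the grip at crop (345,178), above the tray. Lowering it.

Emit:
{"api": "play_rows", "payload": {
  "steps": [
    {"ax": 0, "ay": 0, "az": 0, "dx": -1, "dy": -1, "dz": 30, "claw": 52},
    {"ax": 0, "ay": 0, "az": 0, "dx": 0, "dy": 0, "dz": 30, "claw": 52},
    {"ax": 0, "ay": 0, "az": 0, "dx": 0, "dy": 0, "dz": 25, "claw": 52},
    {"ax": 0, "ay": 0, "az": 0, "dx": 0, "dy": 0, "dz": 17, "claw": 52},
    {"ax": 0, "ay": 0, "az": 0, "dx": 0, "dy": 0, "dz": 8, "claw": 52},
    {"ax": 0, "ay": 0, "az": 0, "dx": 0, "dy": 0, "dz": 5, "claw": 52},
    {"ax": 0, "ay": 0, "az": 0, "dx": 0, "dy": 0, "dz": 3, "claw": 52},
    {"ax": 0, "ay": 0, "az": 0, "dx": 0, "dy": 0, "dz": 0, "claw": 52},
    {"ax": 0, "ay": 0, "az": 0, "dx": 0, "dy": 0, "dz": 0, "claw": 52},
    {"ax": 0, "ay": 0, "az": 0, "dx": 0, "dy": 0, "dz": 0, "claw": 52}
  ]
}}

```text
time_s: 26.0
tcp_pos: [0.641, 0.1294, 0.0424]
ee_rot: [[-0.08, -0.997, 0.001], [-0.997, 0.08, 0.001], [-0.001, -0.001, -1.0]]
wrist_force: [-0.4, -0.0, -2.8]
gripper_width: 0.687
gripper_force: 30.0
```

Run:
```python
from h import *
from station import *
go(sense(),.6395,.1285,.0391,-94.5)
```

```text
shift [1.  1.5 3.3] az -0.1 | tcp [0.641  0.1294 0.0424] head -94.6 q6 -30.2 w 59.7 gf 30.0 F [-0.4 -0.  -2.8] t 26.0
```

Emit:
{"api": "play_rows", "payload": {
  "steps": [
    {"ax": 0, "ay": 0, "az": 0, "dx": 0, "dy": 0, "dz": 1.5, "claw": 52},
    {"ax": 0, "ay": 0, "az": 0, "dx": 0, "dy": 0, "dz": 1.2, "claw": 52},
    {"ax": 0, "ay": 0, "az": 0, "dx": 0, "dy": 0, "dz": 0, "claw": 52},
    {"ax": 0, "ay": 0, "az": 0, "dx": 0, "dy": 0, "dz": 0, "claw": 52},
    {"ax": 0, "ay": 0, "az": 0, "dx": 0, "dy": 0, "dz": 0, "claw": 72},
    {"ax": 0, "ay": 0, "az": 0, "dx": 0, "dy": 0, "dz": 0, "claw": 80},
    {"ax": 0, "ay": 0, "az": 0, "dx": 0, "dy": 0, "dz": 0, "claw": 80},
    {"ax": 0, "ay": 0, "az": 0, "dx": 0, "dy": 0, "dz": 0, "claw": 80},
    {"ax": 0, "ay": 0, "az": 0, "dx": 0, "dy": 0, "dz": -10, "claw": 80},
    {"ax": 0, "ay": 0, "az": 0, "dx": 0, "dy": 0, "dz": -30, "claw": 80},
    {"ax": 0, "ay": 0, "az": 0, "dx": 0, "dy": 0, "dz": -40, "claw": 80},
    {"ax": 0, "ay": 0, "az": 0, "dx": 0, "dy": 0, "dz": -40, "claw": 80},
    {"ax": 0, "ay": 0, "az": 0, "dx": 35, "dy": 0, "dz": 0, "claw": 80},
    {"ax": 0, "ay": 0, "az": 0, "dx": 40, "dy": 20, "dz": 0, "claw": 80},
    {"ax": 0, "ay": 0, "az": 0, "dx": 40, "dy": 30, "dz": 0, "claw": 80},
    {"ax": 0, "ay": 0, "az": 0, "dx": 40, "dy": 30, "dz": 0, "claw": 80},
    {"ax": 0, "ay": 0, "az": 0, "dx": 40, "dy": 30, "dz": 0, "claw": 80},
    {"ax": 0, "ay": 0, "az": 0, "dx": 40, "dy": 30, "dz": 0, "claw": 80},
    {"ax": 0, "ay": 0, "az": 0, "dx": 0, "dy": 0, "dz": 0, "claw": 80},
    {"ax": 0, "ay": 0, "az": 0, "dx": 0, "dy": 0, "dz": 0, "claw": 80}
  ]
}}

```text
time_s: 28.0
tcp_pos: [0.482, -0.0947, 0.1602]
ee_rot: [[-0.082, -0.997, 0.003], [-0.997, 0.082, -0.0], [-0.0, -0.003, -1.0]]
wrist_force: [1.0, 0.4, 0.5]
gripper_width: 0.918
gripper_force: 0.0
```

Run:
```python
from h import *
from station import *
for n in("top","side"):
    c=capture(n);np.savez(n+"9.npz",**c);cv2.imwrite(f"pics/{n}9.png",c["frame"])
P=dict(np.load("top9.npz"))
v,u=np.mgrid[:400,:640];z=P["range_z"]
p=np.stack([(u-P["cx"])/P["fx"]*z,(v-P["cy"])/P["fy"]*z,z],-1)@P["rotation"].T+P["xyz"]
for nm,(x,y,r,lo,hi) in dict(pipe=(.64,.1285,.06,.035,.08),narrow=(.428,.143,.035,.042,.06),plate=(.6465,.2175,.02,0,.05),bar=(.629,-.108,.01,0,.05),chanweb=(.6,-.2285,.01,0,.05)).items():
    m=(np.hypot(p[...,0]-x,p[...,1]-y)<r)&(p[...,2]>lo)&(p[...,2]<hi);q=p[m];print(nm,len(q),np.round((q.min(0)+q.max(0))/2,4)[:2],"z",np.round(np.median(q[:,2]),4))
f=P["frame"];hs=cv2.cvtColor(f,cv2.COLOR_BGR2HSV);rust=hs[...,1]>90
print("brush",rect(P,box(rust,100,150,170,255),.026));print("magnet",rect(P,box(rust,465,160,520,205),.018))
```

```text
pipe 97 [0.6529 0.1312] z 0.0509Traceback (most recent call last):
  File "<stdin>", line 9, in <module>
    return umr_minimum(a, axis, None, out, keepdims, initial, where)
ValueError: zero-size array to reduction operation minimum which has no identity
```

View pics/top9.png

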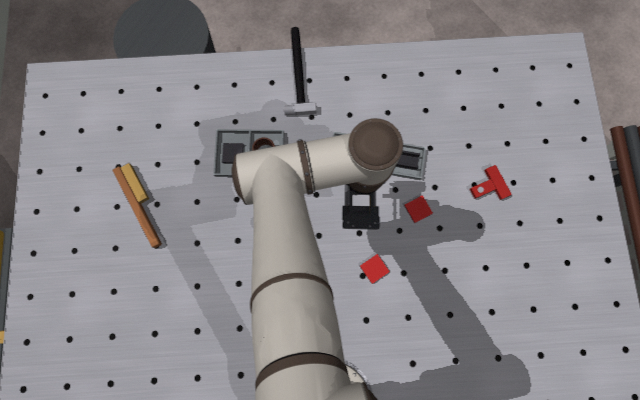

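View pics/side9.png

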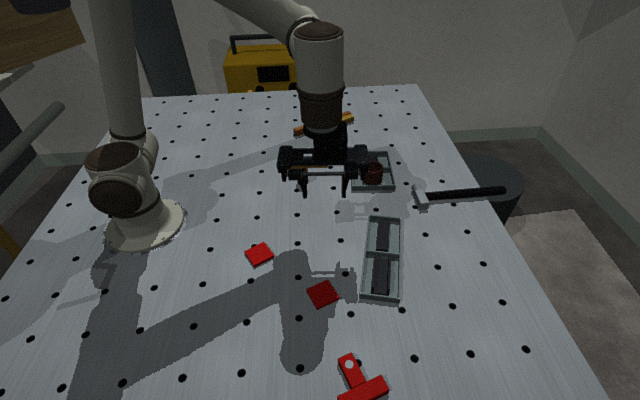

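The pipe seems to be in its bay at (263,143), but the arm hides part of it. I'll move the arm to the right for a clear check.

Emit:
{"api": "play_rows", "payload": {
  "steps": [
    {"ax": 0, "ay": 0, "az": 0, "dx": 40, "dy": 0, "dz": -5, "claw": 80},
    {"ax": 0, "ay": 0, "az": 0, "dx": 40, "dy": 0, "dz": -5, "claw": 80},
    {"ax": 0, "ay": 0, "az": 0, "dx": 40, "dy": 0, "dz": -5, "claw": 80},
    {"ax": 0, "ay": 0, "az": 0, "dx": 40, "dy": 0, "dz": -5, "claw": 80},
    {"ax": 0, "ay": 0, "az": 0, "dx": 40, "dy": 0, "dz": -5, "claw": 80},
    {"ax": 0, "ay": 0, "az": 0, "dx": 40, "dy": 0, "dz": 0, "claw": 80},
    {"ax": 0, "ay": 0, "az": 0, "dx": 0, "dy": 0, "dz": 0, "claw": 80},
    {"ax": 0, "ay": 0, "az": 0, "dx": 0, "dy": 0, "dz": 0, "claw": 80}
  ]
}}

```text
time_s: 28.9
tcp_pos: [0.4635, -0.3333, 0.1832]
ee_rot: [[-0.081, -0.997, -0.001], [-0.997, 0.081, 0.0], [-0.0, 0.001, -1.0]]
wrist_force: [0.9, 1.3, -0.2]
gripper_width: 0.921
gripper_force: 0.0
```

Run:
```python
from h import *
from station import *
P=capture("top")
v,u=np.mgrid[:400,:640];z=P["range_z"]
p=np.stack([(u-P["cx"])/P["fx"]*z,(v-P["cy"])/P["fy"]*z,z],-1)@P["rotation"].T+P["xyz"]
for nm,(x,y,r,lo,hi) in dict(pipe=(.64,.1285,.06,.043,.08),narrow=(.428,.143,.035,.042,.06),plate=(.6465,.2175,.02,0,.05),bar=(.629,-.108,.01,0,.05),chanweb=(.6,-.2285,.01,0,.05)).items():
    m=(np.hypot(p[...,0]-x,p[...,1]-y)<r)&(p[...,2]>lo)&(p[...,2]<hi);q=p[m]
    if len(q):print(nm,len(q),np.round((q.min(0)+q.max(0))/2,4)[:2],"z",np.round(np.percentile(q[:,2],[10,50,90]),4))
f=P["frame"];hs=cv2.cvtColor(f,cv2.COLOR_BGR2HSV);rust=hs[...,1]>90
print("brush",rect(P,box(rust,100,150,170,255),.026));print("magnet",rect(P,box(rust,465,160,520,205),.018))
cv2.imwrite("pics/t10.png",cv2.resize(f[110:260,200:450],None,fx=3,fy=3,interpolation=cv2.INTER_CUBIC))
```

```text
pipe 153 [0.6397 0.1303] z [0.0467 0.0522 0.0554]
narrow 76 [0.4285 0.1445] z [0.0441 0.0492 0.052 ]
plate 168 [0.6463 0.2178] z [0.0114 0.0138 0.0166]
bar 40 [ 0.629  -0.1078] z [0.0105 0.0131 0.0162]
brush (array([517.7, 455.6]), 27.1, array([245.1,  49.3]))
magnet (array([ 486.5, -491. ]), -70.7, array([35.2, 20.4]))
```

View pics/t10.png

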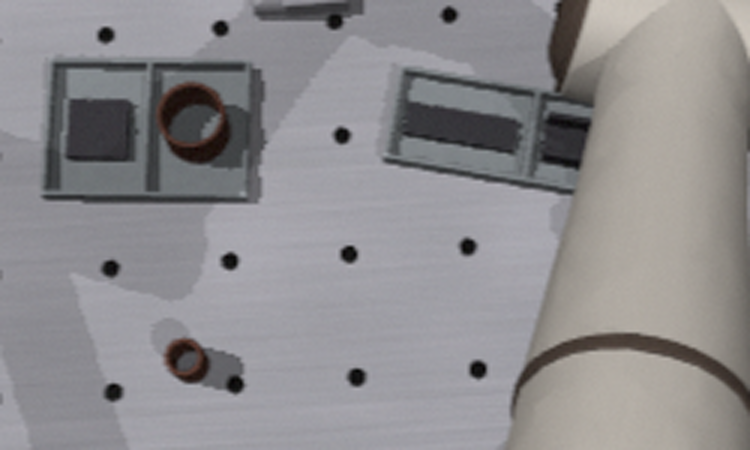

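The pipe stands in the right bay at (195,123), beside the plate at (98,130). Measured top heights match seated pieces, and the narrow pipe and brush haven't moved. The magnetic square is partly hidden here, but looked unmoved in the previous picture. Handing in.

```bash
python3 -c "
from station import *
print(finish_job())"
```

```text
the job is handed in; nothing more can be done
None
```

I handed in the job with the wide pipe and square plate in the broad tray and the flat bar and channel in the long tray, one to a bay; no verdict came back, and I checked the channel's seating only by eye.

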